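Clear the measuring plate and take the slab's temperature

TASK

Drop the chocolate log that lies on the round brass plate of the marble slab into the steel reject box. Then draw the contact thermometer out of its wooden block and hold it upright, its sprung foot on the middle of the round plate, pressed down lightly so that the foot is pushed in about half way; finish while holding it still there, without letting go. Leave the chocolate cup on the square plate and the other things round about where they are.

Things in the scene. Friction and masses are not known exactly. Their poses are not given: they have to be found in the camera images.
- slab: fixed white marble slab lying on the counter, 130 (x) x 260 (y) x 20 mm high; origin at the centre of its underside. A round and a square brass plate are set on it, 75 mm to either side of its middle along its y; which is on which side varies
- round_plate: the measuring plate: fixed round brass disc, 46 mm across, 2 mm thick, with engraved rings and a centre dot, on top of the slab; origin at the centre of its underside, so its top is 2 mm above the origin (22 mm above the counter)
- square_plate: fixed square brass plate, 46 x 46 x 2 mm, a screw in each corner, on top of the slab; origin at the centre of its underside; not to be measured on
- reject_log: loose brown chocolate log, flat underside and rounded top, 19 (x) x 42 (y, its length) x 16 mm high, 13 g, lying on the round plate; origin at the centre of its underside
- good_cup: loose fluted chocolate cup with cream filling, 37 mm across, 28 mm high, standing on the square plate; origin at the centre of its underside; leave it
- reject_box: fixed open-topped steel box, 130 (x) x 160 (y) x 50 mm high, walls and floor 3 mm, rolled rim 6 mm thick (top at 53 mm); origin at the centre of its underside
- stand: fixed wooden block, 60 x 60 mm, 85 mm high, with a 19 mm square hole straight down through its middle that holds the thermometer's stem; origin at the centre of its underside
- probe: loose contact thermometer, 0.1 kg, upright in the block, handle resting on its top. Grey handle 32 (x) x 24 (y) mm, 80 mm long, small dark display on its -x side; grip it across the 24 mm. Origin at the centre of the handle's lower end, z up the handle. Below, a 10 mm thick stem and the sprung foot reach 72 mm down (unpressed): lift it at least 75 mm to clear the block
- probe_tip (a point): centre of the flat lower face of the thermometer's sprung foot (a copper disc 14 mm across, 4 mm thick), 72 mm below probe's origin while not pressed; moves up with the foot when it is pressed
- probe_foot (a joint): travel of the sprung foot up into the stem: 0 not pressed, 0.010 m pushed fully in; it begins to give at about 0.9 N and takes 0.3 N more per mm (about 2.4 N half way, 3.9 N at the stop)
- bell: loose counter bell, steel dome on a black base, 80 mm across, 60 mm high, to the right of the slab; origin at the centre of its underside; leave it
- brush: loose wooden counter brush, 26 x 131 x 30 mm, between the reject box and the counter's front edge; origin at the centre of its underside; leave it
- jar: loose glass jar of cacao nibs with a cork lid, 65 mm across, 110 mm high, behind the reject box; origin at the centre of its underside; leave it

How it is judged:
By the outcome, as a careful person would: the job done as asked, in the order asked, and still so for the second after the job is handed in, while the arm keeps its last pose, push and grip.
It also fails if it takes over 58 s, if anything falls off the work surface, if the arm or the gripper's body presses on something with over 40 N, if the wrist force passes 120 N, or if a joint passes its speed limit or range.

ROBOT

A 7-joint arm with a two-finger parallel gripper is mounted at the origin on a cart in front of the work surface, level with it; the furniture and walls round the work are solid. World frame = base frame: x ahead of the robot, y to its left, z up, the work surface at z = 0. Lengths are in m, angles in degrees, forces in N, time in s.
With the tool pointing down it reaches from about 0.35 to 0.775 m from the base axis. Payload 3.1 kg.
Tool frame: the origin (TCP) lies midway between the tips of the shut fingers; the grasp point (between the pads) lies 19 mm behind it; z points along the fingers, y is the line along which they close (so a half turn about z gives the same grasp; the last joint's range is limited). The gripper opens to 85 mm and grips with 20 to 120 N. Pads are 22 mm wide; open, the fingers measure 114 mm over their backs; the gripper's body (76 mm by 85 mm) begins 54 mm behind the grasp point. The pads swing forward as they close: fully open they stand 13 mm farther back than shut.
Start: joints at [70.205, 17.813, 0.802, 86.603, -0.252, 75.585, -1.558], TCP at [0.165, -0.525, 0.231] pointing down, gripper open.
Joint ranges: [-154.91, 154.91], [-16.99, 109.72], [-72.82, 74.43], [7.12, 147.25], [-82.49, 262.49], [11.32, 116.49], [-174.64, 174.64]. Speed limits (degrees/s): [159.86, 159.86, 180, 180, 180, 180, 180].

INTERFACE

Orientations are given as [roll, pitch, yaw] about the fixed x, y, z axes, in that order (R = Rz(yaw) Ry(pitch) Rx(roll)).
In Python, from station import arm gives the robot as it stands. The module is installed in compiled form; this text tells all that it offers.
- The arm moves only by the tool arm_command, never from a script. Its argument "commands" is a list that holds one entry, the list of rows, each a list of 5 numbers: the finger opening in m, from 0 to 0.0854, then the shift along the tool's x, y, z in m, then the turn about the tool's z in degrees. In form: [[[claw, x, y, z, spin], ...]]. A call has 1 to 10 rows; each row shifts and turns the commanded pose from where the row before left it, along the tool's axes as they then stand; what a row does not reach is not made up. A row lasts 1/10 s, in which the tool goes at most 50 mm and 8.59 degrees, less where a joint would pass 70% of its speed; a pose out of reach is approached as far as the arm can. A call with a gripper value outside its range is refused whole. The fingers move at their own pace and stop on an object; "squeeze" is the grip in N (left out, the last holds). Time passes only in rows, so rows that do not move let the fingers close. It gives the time, the measured TCP pose, the force, the opening and the grip force at its end, in the units of the state.
- arm.observe(): the state, without advancing time (a new reading comes with each control period).
- arm.capture(name): name is "scene" or "top" or "wrist"; returns (picture, depth): 420x560x3 uint8, red, green, blue; 420x560 float32, m along the optical axis (not along the pixel's ray), 0 where there is no reading.
- arm.camera_params(name): a dict with "vertical_fov" (degrees; the focal length in pixels is half the picture's height over the tangent of half this angle, whatever the lens; pixels are square), "cx", "cy" (the principal point, pixels), "extrinsics" (4x4, takes a point from world to camera coordinates). Camera axes: x right, y up, looking along -z (the intrinsics and any distortion apply to the point x, -y, -z); pixel columns grow to the right and rows downward; lengths in m; the calibration is good to about 2 mm. The wrist camera is an equidistant fisheye: a pixel r from the principal point sees the ray r / f radians off the axis. A picture is of the moment at which its call begins: read the wrist's pose just before it. camera_params takes no time and is no camera call; for the wrist camera it gives the pose at the moment of the call.
- arm.hand_in(): hands the job in; it is judged then, once.
The state is a dict: "time": time; "joint_positions": joint angles; "joint_vel": joint speeds; "effort": joint torques, N m; "tool_pos": TCP position; "eef_rot": TCP orientation; "force": force on the tool from outside, world axes, zero at the start; "torque": the same for the moment, N m; "width": opening from 0.0 (shut) to 1.0 (fully open); "gripper_force": force on a finger pad.
Only numpy, scipy, OpenCV 4.12 (cv2) and the standard library are available. Lean on these libraries where they do the work, as an engineer would, in place of code of your own. Each camera call takes 0.05 s, during which the arm holds its last target. There are 200 camera calls.

## Working session

There is one attempt and no reset: what is moved stays moved. The work goes in short steps, Python scripts to look and compute and a tool call to move; the robot and the scene stay as the last step left them, time stands still between calls to the robot, and variables do not carry over. Pictures are saved under pics/ and viewed, at most 10 in all, crops included, and the job is handed in when it is done.

Besides the shell and the picture viewer there is one more tool, called as a command line: name --argument value ..., lists and objects as JSON in quotes. arm_command: Moves the arm, as the interface text tells. Its arguments: {"type":"object","properties":{"commands":{"type":"array","items":{"type":"array","items":{"type":"array","items":{"type":"number"}}}},"squeeze":{"type":"number"}},"required":["commands"]}

```bash
mkdir -p pics; cat > h.py <<'E'
import numpy as np, cv2
from station import arm
def cap(n,f=None):
    p=arm.camera_params(n); im,d=arm.capture(n)
    if f: cv2.imwrite('pics/'+f,im[:,:,::-1])
    return p,im,d
def pts(p,d):
    "world xyz per pixel from depth (pinhole cams)"
    h,w=d.shape; f=h/2/np.tan(np.radians(p['vertical_fov']/2))
    u,v=np.meshgrid(np.arange(w),np.arange(h))
    c=np.stack([(u-p['cx'])/f*d,-(v-p['cy'])/f*d,-d,np.ones_like(d)],-1)
    return (c@np.linalg.inv(p['extrinsics']).T)[...,:3]
E
python3 - <<'E'
from h import *
for n in('scene','top'):
    p,im,d=cap(n,n+'0.png'); print(n,p); np.savez(n+'0.npz',im=im,P=pts(p,d),d=d)
s=arm.observe(); print({k:np.round(v,3) for k,v in s.items()})
E
```

```text
scene {'vertical_fov': 54.776783118046, 'cx': 281.04223644520664, 'cy': 206.86590792595317, 'extrinsics': array([[-0.76993175, -0.63802441,  0.01139962,  0.40632419],
       [ 0.44147048, -0.51967241,  0.7314673 , -0.31164692],
       [-0.46076992,  0.56821249,  0.68178123, -0.88600098],
       [ 0.        ,  0.        ,  0.        ,  1.        ]])}
top {'vertical_fov': 55.98328383274321, 'cx': 284.4156380048239, 'cy': 212.42488918749902, 'extrinsics': array([[-7.50391329e-05, -9.99975120e-01,  7.05365276e-03,
        -2.10204770e-02],
       [ 9.97056095e-01,  4.66026268e-04,  7.66741597e-02,
        -5.61937505e-01],
       [-7.66755392e-02,  7.03864103e-03,  9.97031253e-01,
        -1.17946897e+00],
       [ 0.00000000e+00,  0.00000000e+00,  0.00000000e+00,
         1.00000000e+00]])}
{'time': np.float64(0.1), 'joint_positions': array([70.205, 17.857,  0.801, 86.684, -0.253, 75.587, -1.557]), 'joint_vel': array([-0.091, -0.025,  0.008, -0.199, -0.013,  0.015,  0.031]), 'effort': array([ 0.0000e+00, -3.8085e+01,  1.4700e-01, -2.3124e+01,  1.2000e-02,
        8.0000e-03, -0.0000e+00]), 'tool_pos': array([ 0.164, -0.524,  0.23 ]), 'eef_rot': array([-1.79873e+02,  4.00000e-03,  1.74110e+01]), 'force': array([ 0.09 ,  0.259, -0.515]), 'torque': array([-0.012,  0.037, -0.025]), 'gripper_force': np.float64(0.0), 'width': np.float64(0.999)}
```

View pics/top0.png

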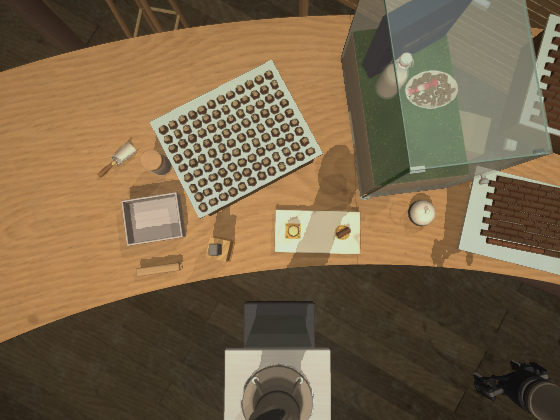

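View pics/scene0.png

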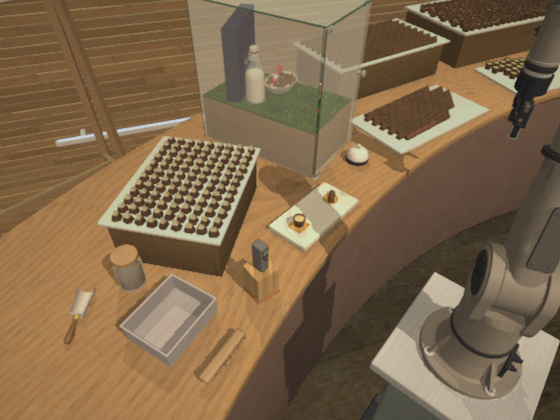

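The top view shows the slab at about (317,232), with the cup on the square plate (293,231) and the log on the round plate (343,232). The box is at (153,218), the thermometer in its block at (217,250), the brush at (158,268) and the bell at (422,213).

```bash
python3 - <<'E'
from h import *
a=np.load('top0.npz'); im,P=a['im'],a['P']
crop=cv2.resize(im[185:290,110:380,::-1],None,fx=2.9,fy=2.9,interpolation=cv2.INTER_CUBIC); cv2.imwrite('pics/crop.png',crop)
def rect(m,name):
    m=m.astype(np.uint8)
    n,l,st,c=cv2.connectedComponentsWithStats(m)
    i=1+np.argmax(st[1:,4]); q=P[l==i]
    r=cv2.minAreaRect((q[:,:2]*1000).astype(np.float32)); print(name,len(q),np.round(r[0],1),np.round(r[1],1),round(r[2],1),'z',np.round(np.percentile(q[:,2],[5,50,95]),4))
z=P[...,2]
def win(u0,u1,v0,v1):
    w=np.zeros(z.shape,bool); w[v0:v1,u0:u1]=1; return w
for n,(w,lo,hi) in {'slab':(win(265,370,200,260),.013,.06),'log':(win(325,365,215,250),.028,.05),'cup':(win(275,310,215,250),.028,.06),'box':(win(115,195,185,250),.044,.06),'stand':(win(195,240,230,265),.07,.1),'probe':(win(195,240,230,265),.14,.2),'brush':(win(130,190,258,280),.01,.06),'bell':(win(400,440,195,230),.01,.08),'jar':(win(138,168,145,178),.08,.13)}.items(): rect(w&(z>lo)&(z<hi),n)
dark=win(325,365,215,250)&(im.max(2)<110)&(z>.025); rect(dark,'logdark')
E
```

```text
slab 3615 [ 504.6 -119.6] [258.1 129.9] 88.6 z [0.0167 0.0209 0.0314]
log 83 [ 501.7 -197.4] [17.4 40.9] 26.8 z [0.0293 0.0359 0.0398]
cup 111 [506.2 -46.1] [34.6 33.2] 81.8 z [0.0441 0.0479 0.0524]
box 451 [541.7 371.8] [135.8 167.6] 8.9 z [0.0473 0.0526 0.0569]
stand 319 [452.9 170.2] [60.4 59.8] 77.4 z [0.0813 0.0858 0.09  ]
probe 117 [452.  169.5] [22.2 29.6] 89.4 z [0.1502 0.1648 0.1688]
brush 354 [392.1 358.2] [ 24.1 129.9] 7.7 z [0.0259 0.0305 0.0342]
bell 516 [ 562.8 -439.8] [72.9 73.5] 60.4 z [0.0185 0.0386 0.0482]
jar 428 [705.8 358.4] [58.6 62.5] 29.0 z [0.0835 0.1088 0.1131]
logdark 36 [ 502.1 -197.1] [16.3 40.6] 30.4 z [0.0277 0.0344 0.0383]
```

View pics/crop.png

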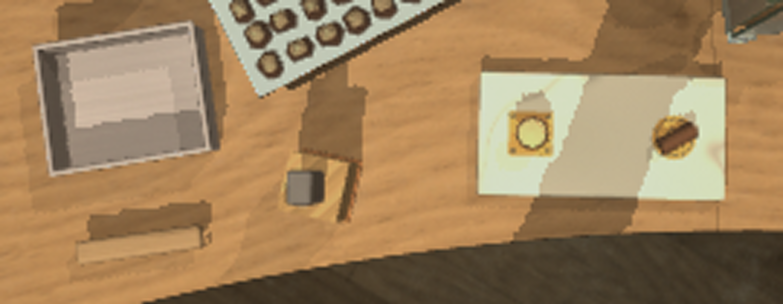

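Next I'll move above the log.

arm_command --commands '[[[0.085,0.04,-0.02,0,0],[0.085,0.04,-0.02,0,0],[0.085,0.04,-0.02,0,0],[0.085,0.04,-0.02,0,0],[0.085,0.04,-0.02,0,0],[0.085,0.04,-0.02,0,0],[0.085,0.04,-0.02,0,0],[0.085,0.04,-0.02,0,0],[0.085,0.04,-0.02,0,0],[0.085,0.04,-0.02,0,0]]]' --squeeze 25

```text
time: 1.1
tool_pos: [0.4871, -0.2129, 0.2309]
eef_rot: [-180.0, 0.0, 17.4]
force: [0.8, -0.6, -0.1]
width: 0.994
gripper_force: 0.0
```

arm_command --commands '[[[0.085,0,0,0,-8.5],[0.085,0,0,0,-8.5],[0.085,0,0,0,-8.5],[0.085,0,0,0,-8.5],[0.085,0,0,0,-8.5],[0.085,0,0,0,-8.5],[0.085,0,0,0,-8.5],[0.085,0,0,0,-8.5],[0.085,0,0,0,-8.5],[0.085,0,0,0,-8.5]]]'

```text
time: 2.1
tool_pos: [0.4859, -0.2142, 0.2307]
eef_rot: [-179.9, -0.0, 102.8]
force: [0.4, 0.8, -0.5]
width: 0.992
gripper_force: 0.0
```

```bash
cat >> h.py <<'E'
from scipy.spatial.transform import Rotation as Ro
def go(x,y,z,yaw):
    s=arm.observe(); t=s['tool_pos']; R=Ro.from_euler('xyz',s['eef_rot'],degrees=True).as_matrix()
    print('t',round(s['time'],2),'pos',np.round(t,4),'rot',np.round(s['eef_rot'],2),'w',round(s['width']*.0854,4),'F',np.round(s['force'],2),'gf',round(float(s['gripper_force']),1),'j7',round(s['joint_positions'][6],1))
    print('tool shift',np.round(R.T@(np.array([x,y,z])-t),4),'spin first/after',round((s['eef_rot'][2]-yaw+180)%360-180,2))
def wray(p,u,v):
    "wrist fisheye: pixels -> origin, world rays"
    f=210/np.tan(np.radians(p['vertical_fov']/2)); u=np.atleast_1d(u)-p['cx'];v=np.atleast_1d(v)-p['cy']
    r=np.hypot(u,v)+1e-9; a=r/f
    c=np.stack([np.sin(a)*u/r,-np.sin(a)*v/r,-np.cos(a)],-1); M=np.linalg.inv(p['extrinsics'])
    return M[:3,3],c@M[:3,:3].T
def wplane(p,u,v,z):
    o,r=wray(p,u,v); return (o+r*((z-o[2])/r[:,2])[:,None])[:,:2]
E
python3 - <<'E'
from h import *
go(.502,-.197,.12,118); p,im,d=cap('wrist','w1.png'); np.savez('w1.npz',im=im,d=d,p=p)
E
```

```text
t 2.1 pos [ 0.4859 -0.2142  0.2307] rot [-1.7994e+02 -4.0000e-02  1.0276e+02] w 0.0847 F [ 0.42  0.81 -0.49] gf 0.0 j7 27.0
tool shift [0.0132 0.0196 0.1107] spin first/after -15.24
```

View pics/w1.png

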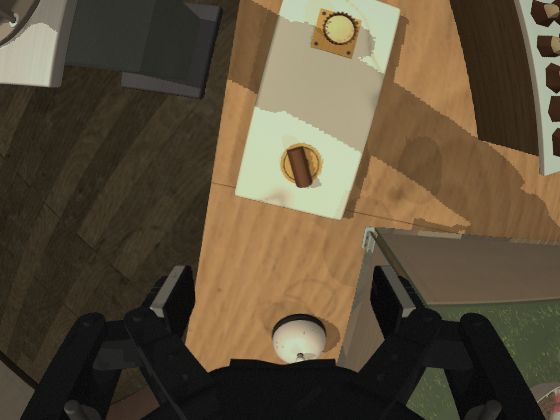

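The wrist view shows the log at (300,167) on the round plate (301,163). I'll measure both by ray casting.

```bash
python3 - <<'E'
from h import *
a=np.load('w1.npz',allow_pickle=True); im=a['im'];p=a['p'].item()
hsv=cv2.cvtColor(im,cv2.COLOR_RGB2HSV); w=np.zeros(im.shape[:2],bool); w[138:195,272:330]=1
log=w&(im.max(2)<125)&(hsv[...,1]>100); v,u=np.nonzero(log)
q=wplane(p,u,v,.032)*1000; print(len(q),cv2.minAreaRect(q.astype(np.float32)))
c=cv2.PCACompute2(q,None); print(c[0],np.degrees(np.arctan2(c[1][0,1],c[1][0,0])))
g=(w&(hsv[...,1]>90)).astype(np.uint8); n,l,st,_=cv2.connectedComponentsWithStats(g); v,u=np.nonzero(l==1+np.argmax(st[1:,4]))
print('plate',cv2.minEnclosingCircle((wplane(p,u,v,.022)*1000).astype(np.float32)),st[1:])
s=w*0; slab=((im.min(2)>150)).astype(np.uint8)
E
```

```text
711 ((502.7222595214844, -196.46685791015625), (33.3699836730957, 44.71669006347656), 7.501046657562256)
[[ 501.43537348 -196.36735267]] 117.91556006860155
plate ((502.5664367675781, -196.77487182617188), 24.769207000732422) [[ 280  143   42   45 1383]]
```

arm_command --commands '[[[0.05,0,0,0.02,-7.6],[0.05,0,0,0.02,-7.6],[0.05,0.004,0.011,0.02,0],[0.05,0.004,0.011,0.02,0],[0.05,0,0,0.02,0],[0.05,0,0,0.02,0],[0.05,0,0,0.01,0],[0.05,0,0,0,0]]]'

```text
time: 2.95
tool_pos: [0.5006, -0.1968, 0.0996]
eef_rot: [-179.8, -0.2, 117.5]
force: [-0.3, -0.6, 0.5]
width: 0.587
gripper_force: 0.0
```

```bash
python3 -c "
from h import *
go(.5016,-.1967,.0245,118)"
```

```text
t 2.95 pos [ 0.5006 -0.1968  0.0996] rot [-1.7984e+02 -1.7000e-01  1.1753e+02] w 0.0501 F [-0.35 -0.55  0.52] gf 0.0 j7 34.7
tool shift [-0.0006  0.0011  0.0751] spin first/after -0.47
```

arm_command --commands '[[[0.05,0,0.001,0.02,0],[0.05,0,0,0.02,0],[0.05,0,0,0.015,0],[0.05,0,0,0.01,0],[0.05,0,0,0.008,0],[0.05,0,0,0.002,0],[0.05,0,0,0,0]]]'

```text
time: 3.65
tool_pos: [0.5034, -0.1967, 0.0266]
eef_rot: [180.0, 0.0, 117.6]
force: [0.0, 0.0, 0.6]
width: 0.585
gripper_force: 0.0
```

arm_command --commands '[[[0.01,0,0,0,0],[0.01,0,0,0,0],[0.01,0,0,0,0],[0.01,0,0,0,0],[0.01,0,0,0,0],[0.01,0,0,0,0],[0.01,0,0,0,0],[0.01,0,0,0,0]]]'

```text
time: 4.45
tool_pos: [0.5037, -0.1968, 0.027]
eef_rot: [180.0, 0.1, 117.6]
force: [-0.5, -0.4, 5.7]
width: 0.188
gripper_force: 24.8
```

arm_command --commands '[[[0.01,0,0,-0.01,0],[0.01,0,0,-0.02,0],[0.01,0,0,-0.03,0],[0.01,0,0,-0.03,0],[0.01,0,0,-0.03,0],[0.01,0,0,-0.03,0],[0.01,0,0,-0.03,0],[0.01,0,0,-0.02,0],[0.01,0,0,0,0]]]'

```text
time: 5.35
tool_pos: [0.505, -0.1968, 0.2297]
eef_rot: [179.7, 0.3, 117.6]
force: [0.5, 0.1, -0.3]
width: 0.189
gripper_force: 24.1
```

```bash
python3 - <<'E'
from h import *
go(.52,.37,.22,118); p,im,d=cap('wrist','w2.png'); np.savez('w2.npz',im=im,d=d,p=p)
E
```

```text
t 5.35 pos [ 0.505  -0.1968  0.2297] rot [179.75   0.29 117.62] w 0.0161 F [ 0.48  0.06 -0.33] gf 24.1 j7 38.1
tool shift [0.4953 0.276  0.0085] spin first/after -0.38
```

View pics/w2.png

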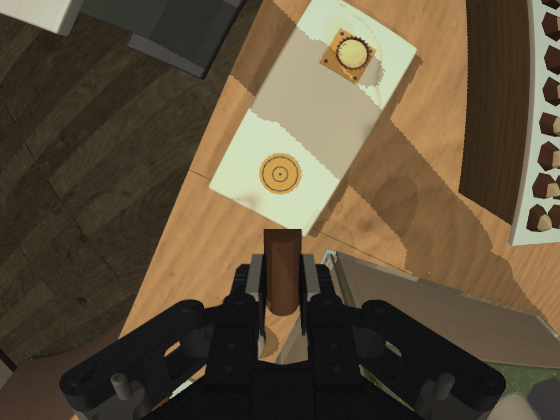

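The log is held and the plate is bare, with its centre dot at (280,174). I'll measure the plate centre and the tray height for the transit.

```bash
python3 - <<'E'
from h import *
a=np.load('w2.npz',allow_pickle=True); im=a['im'];p=a['p'].item()
hsv=cv2.cvtColor(im,cv2.COLOR_RGB2HSV); w=np.zeros(im.shape[:2],bool); w[145:203,252:310]=1
g=(w&(hsv[...,1]>90)).astype(np.uint8); n,l,st,_=cv2.connectedComponentsWithStats(g); v,u=np.nonzero(l==1+np.argmax(st[1:,4]))
q=wplane(p,u,v,.022)*1000
print('plate',cv2.minEnclosingCircle(q.astype(np.float32)),q.mean(0),(q.max(0)+q.min(0))/2,'dot',wplane(p,280,174,.022)*1000)
P=np.load('top0.npz')['P'][60:220,150:320].reshape(-1,3); P=P[(P[:,1]>-.1)&(P[:,1]<.4)]
t=P[P[:,2]>.05]; print('tray zmax',np.percentile(t[:,2],[50,95,99]),'xmin',np.percentile(t[:,0],.5))
# handle yaw from top
T=np.load('top0.npz'); 
E
```

```text
plate ((502.48291015625, -195.0536346435547), 23.05655860900879) [ 502.42215177 -194.63106333] [ 502.6721132  -195.16633072] dot [[ 503.03860778 -195.14787839]]
tray zmax [0.14527474 0.16548894 0.1697575 ] xmin 0.469845217947443
```

arm_command --commands '[[[0.01,0.04,0.023,0,0],[0.01,0.04,0.023,0,0],[0.01,0.04,0.023,0,0],[0.01,0.04,0.023,0,0],[0.01,0.04,0.023,0,0],[0.01,0.04,0.023,0,0],[0.01,0.04,0.023,0,0],[0.01,0.04,0.023,0,0],[0.01,0.04,0.023,0,0],[0.01,0.04,0.023,0,0]]]'

```text
time: 6.4
tool_pos: [0.5204, 0.2654, 0.2242]
eef_rot: [-179.8, 0.0, 117.6]
force: [1.2, -0.5, -0.3]
width: 0.181
gripper_force: 24.1
```

arm_command --commands '[[[0.01,0.029,0.021,0,0],[0.01,0.029,0.021,0,0],[0.01,0.029,0.021,0,0],[0.01,0,0,0.03,0],[0.01,0,0,0.04,0],[0.01,0,0,0.04,0],[0.01,0,0,0.04,0],[0.01,0,0,0.03,0],[0.01,0,0,0.015,0],[0.01,0,0,0,0]]]'

```text
time: 7.4
tool_pos: [0.5347, 0.3687, 0.0274]
eef_rot: [-179.6, 0.1, 117.6]
force: [-0.6, -0.8, 0.2]
width: 0.184
gripper_force: 24.1
```

arm_command --commands '[[[0.05,0,0,0,0],[0.05,0,0,0,0],[0.05,0,0,0,0],[0.05,0,0,-0.02,0],[0.05,0,0,-0.04,0],[0.05,0,0,-0.04,0],[0.05,0,0,-0.04,0],[0.05,0,0,-0.04,0],[0.05,0,0,-0.04,0],[0.05,0,0,-0.03,0]]]'

```text
time: 8.4
tool_pos: [0.5373, 0.3716, 0.2862]
eef_rot: [179.7, -0.1, 117.6]
force: [-0.0, 0.3, 0.7]
width: 0.585
gripper_force: 0.0
```

```bash
python3 - <<'E'
from h import *
go(.452,.17,.26,180); p,im,d=cap('wrist','w3.png'); np.savez('w3.npz',im=im,d=d,p=p)
E
```

```text
t 8.4 pos [0.5373 0.3716 0.2862] rot [ 1.7966e+02 -7.0000e-02  1.1761e+02] w 0.05 F [-0.05  0.34  0.74] gf 0.0 j7 -21.6
tool shift [-0.1392 -0.1692  0.025 ] spin first/after -62.39
```

View pics/w3.png

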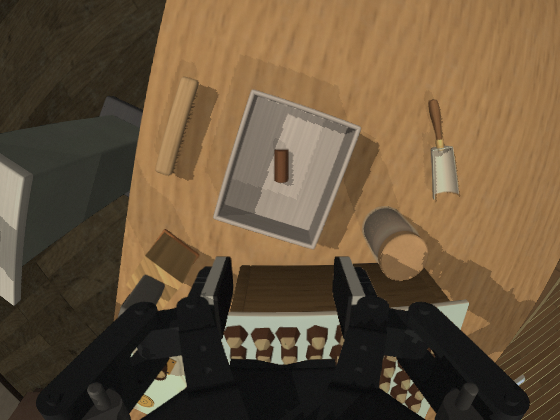

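The log lies in the box at (282,167). Now I'll go to the thermometer with a view of its handle top.

arm_command --commands '[[[0.05,-0.038,-0.015,0,0],[0.05,-0.038,-0.015,0,0],[0.05,-0.038,-0.015,0,0],[0.05,-0.038,-0.015,0,0],[0.05,-0.038,-0.013,0,0],[0.06,0,0,0,-7.8],[0.06,0,0,0,-7.8],[0.06,0,0,0,-7.8],[0.06,0,0,0,-7.8]]]'

```text
time: 9.35
tool_pos: [0.5604, 0.1687, 0.2824]
eef_rot: [179.9, 0.1, 149.1]
force: [-0.4, 0.4, 0.4]
width: 0.697
gripper_force: 0.0
```

arm_command --commands '[[[0.06,0,0,0,-7.8],[0.06,0,0,0,-7.8],[0.06,0,0,0,-7.8],[0.06,0,0,0,-7.8],[0.06,0,0,0,0]]]'

```text
time: 9.85
tool_pos: [0.5604, 0.1688, 0.2821]
eef_rot: [180.0, 0.1, -180.0]
force: [0.2, 0.3, 0.3]
width: 0.702
gripper_force: 0.0
```

```bash
python3 - <<'E'
from h import *
go(.452,.17,.26,180); p,im,d=cap('wrist','w4.png'); np.savez('w4.npz',im=im,d=d,p=p)
E
```

```text
t 9.85 pos [0.5604 0.1688 0.2821] rot [ 1.7996e+02  8.0000e-02 -1.7999e+02] w 0.06 F [0.21 0.34 0.27] gf 0.0 j7 54.3
tool shift [0.1085 0.0012 0.0219] spin first/after 0.01
```

View pics/w4.png

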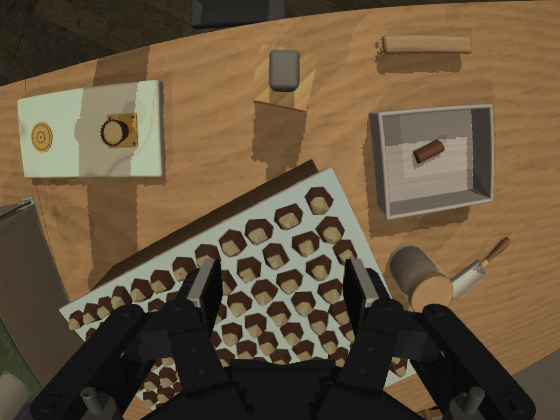

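The handle top is at (284,75), and its block is below it, turned about 13°. I'll measure the top face using depth.

```bash
python3 - <<'E'
from h import *
a=np.load('w4.npz',allow_pickle=True); im=a['im'];d=a['d'];p=a['p'].item()
v,u=np.mgrid[30:130,240:330]; v=v.ravel();u=u.ravel()
o,r=wray(p,u,v); ca=-(p['extrinsics'][:3,:3]@r.T)[2]; X=o+r*(d[v,u]/ca)[:,None]
for n,lo,hi in(('top',.158,.172),('stand',.082,.089)):
    m=(X[:,2]>lo)&(X[:,2]<hi); q=X[m]*1000
    print(n,m.sum(),[np.round(t,1) for t in cv2.minAreaRect(q[:,:2].astype(np.float32))],np.round(np.median(q,0),1))
m=(X[:,2]>.158)&(X[:,2]<.172); print('rays at .165',cv2.minAreaRect((wplane(p,u[m],v[m],.165)*1000).astype(np.float32)))
cols=im[v[m],u[m]]; print(np.percentile(cols,[5,50,95],axis=0))
E
```

```text
top 1165 [array([452.9, 171.1]), array([23.8, 31.3]), np.float64(89.9)] [453.3 171.1 164.2]
stand 2085 [array([452.8, 171. ]), array([60.6, 60.8]), np.float64(77.6)] [460.5 170.5  84.5]
rays at .165 ((453.3243103027344, 171.06463623046875), (23.380922317504883, 30.700664520263672), 89.96414184570312)
[[ 65.2  60.2  50. ]
 [102.   96.   84. ]
 [107.  101.   89. ]]
```

arm_command --commands '[[[0.06,0.036,0.001,0,0],[0.06,0.036,0.001,0,0],[0.06,0.0355,0,0,0],[0.06,0,0,0.02,0],[0.06,0,0,0.02,0],[0.06,0,0,0.02,0],[0.06,0,0,0.02,0],[0.06,0,0,0.01,0],[0.06,0,0,0,0]]]'

```text
time: 10.8
tool_pos: [0.4521, 0.1701, 0.1904]
eef_rot: [-179.9, -0.1, 179.9]
force: [-0.0, -0.6, 1.1]
width: 0.704
gripper_force: 0.0
```

```bash
python3 -c "
from h import *
go(.453,.171,.112,180)"
```

```text
t 10.8 pos [0.4521 0.1701 0.1904] rot [-1.7994e+02 -1.2000e-01  1.7994e+02] w 0.0601 F [-0.02 -0.58  1.07] gf 0.0 j7 51.0
tool shift [-0.0011  0.001   0.0784] spin first/after -0.06
```

arm_command --commands '[[[0.06,-0.001,0.001,0.02,0],[0.06,0,0,0.02,0],[0.06,0,0,0.02,0],[0.06,0,0,0.015,0],[0.06,0,0,0.003,0],[0.06,0,0,0,0]]]'

```text
time: 11.4
tool_pos: [0.4543, 0.1719, 0.114]
eef_rot: [180.0, 0.0, 180.0]
force: [-0.2, 0.5, 0.1]
width: 0.702
gripper_force: 0.0
```

arm_command --commands '[[[0.015,0,0,0,0],[0.015,0,0,0,0],[0.015,0,0,0,0],[0.015,0,0,0,0],[0.015,0,0,0,0],[0.015,0,0,0,0],[0.015,0,0,0,0],[0.015,0,0,0,0],[0.015,0,0,0,0]]]' --squeeze 50

```text
time: 12.3
tool_pos: [0.4546, 0.1718, 0.1142]
eef_rot: [180.0, 0.1, 180.0]
force: [-0.5, -1.0, 6.0]
width: 0.278
gripper_force: 51.1
```

```bash
python3 -c "
from h import *
go(.453,.171,.225,180)"
```

```text
t 12.3 pos [0.4546 0.1718 0.1142] rot [1.7999e+02 1.0000e-01 1.8000e+02] w 0.0238 F [-0.45 -0.98  6.02] gf 51.1 j7 46.5
tool shift [ 0.0014 -0.0008 -0.1108] spin first/after -0.0
```

arm_command --commands '[[[0.015,0,0,-0.005,0],[0.015,0,0,-0.01,0],[0.015,0,0,-0.015,0],[0.015,0,0,-0.015,0],[0.015,0,0,-0.015,0],[0.015,0,0,-0.015,0],[0.015,0,0,-0.015,0],[0.015,0,0,-0.015,0],[0.015,0,0,-0.01,0],[0.015,0,0,-0.005,0]]]'

```text
time: 13.3
tool_pos: [0.4541, 0.1719, 0.2344]
eef_rot: [180.0, 0.1, -180.0]
force: [-0.5, -0.4, -1.4]
width: 0.275
gripper_force: 50.5
```

```bash
python3 - <<'E'
from h import *
go(.5025,-.195,.22,180)
p,im,d=cap('scene'); cv2.imwrite('pics/s5.png',cv2.resize(im[170:320,190:340,::-1],None,fx=4,fy=4,interpolation=cv2.INTER_CUBIC))
E
```

```text
t 13.3 pos [0.4541 0.1719 0.2344] rot [ 1.7998e+02  8.0000e-02 -1.7998e+02] w 0.0235 F [-0.47 -0.43 -1.38] gf 50.5 j7 52.8
tool shift [-0.0483 -0.3669  0.0143] spin first/after 0.02
```

View pics/s5.png

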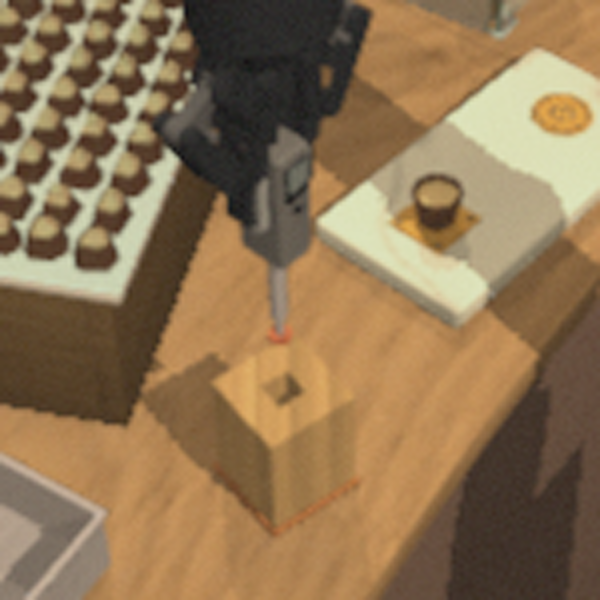

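The thermometer is out and hangs upright, with its foot above the block (crop (280,335)). Next I'll carry it to the plate.

arm_command --commands '[[[0.015,-0.005,-0.02,0,0],[0.015,-0.005,-0.037,0,0],[0.015,-0.005,-0.04,0,0],[0.015,-0.005,-0.04,0,0],[0.015,-0.005,-0.04,0,0],[0.015,-0.005,-0.04,0,0],[0.015,-0.005,-0.04,0,0],[0.015,-0.005,-0.04,0,0],[0.015,-0.005,-0.04,0,0],[0.015,-0.005,-0.03,0,0]]]'

```text
time: 14.35
tool_pos: [0.503, -0.199, 0.2322]
eef_rot: [-180.0, -0.1, 179.8]
force: [0.2, 0.1, -1.1]
width: 0.274
gripper_force: 50.4
```

arm_command --commands '[[[0.015,0,0,0.02,0],[0.015,0,0,0.03,0],[0.015,0,0,0.02,0],[0.015,0,0,0.01,0],[0.015,0,0,0,0],[0.015,0,0,0,0]]]'

```text
time: 14.95
tool_pos: [0.5045, -0.1953, 0.1539]
eef_rot: [-180.0, 0.1, -180.0]
force: [0.4, -0.7, -1.0]
width: 0.272
gripper_force: 50.4
```

```bash
python3 - <<'E'
from h import *
go(.5035,-.195,.131,180)
p,im,d=cap('scene','s6f.png'); P=pts(p,d); np.savez('s6.npz',im=im,P=P,d=d,p=p)
f=210/np.tan(np.radians(p['vertical_fov']/2))
def pix(X):
    c=(p['extrinsics']@np.append(X,1))[:3]; return p['cx']+f*c[0]/-c[2],p['cy']-f*c[1]/-c[2]
t=arm.observe()['tool_pos']; e=t+[-.0013,0,-.0292-.072]; print('expect foot px',pix(e),'plate',pix([.5025,-.195,.022]))
u,v=map(int,pix(e)); o=(u-40,v-50); print('origin',o)
cv2.imwrite('pics/s6.png',cv2.resize(im[o[1]:o[1]+80,o[0]:o[0]+80,::-1],None,fx=7,fy=7,interpolation=cv2.INTER_CUBIC))
E
```

```text
t 14.95 pos [ 0.5045 -0.1953  0.1539] rot [-1.8000e+02  6.0000e-02 -1.7998e+02] w 0.0232 F [ 0.39 -0.73 -0.99] gf 50.4 j7 91.3
tool shift [0.001  0.0003 0.0229] spin first/after 0.02
expect foot px (np.float64(329.93190317983266), np.float64(189.5010525933793)) plate (np.float64(329.18039386527835), np.float64(197.63895602332767))
origin (289, 139)
```

View pics/s6.png

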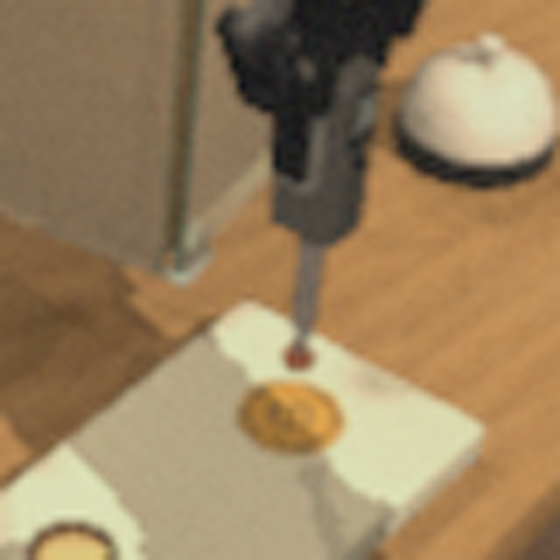

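The foot at (298,357) in the crop hangs just above the plate, centred at (292,416). I'll check tip offset and tilt numerically against the plate in the same view.

```bash
python3 - <<'E'
from h import *
a=np.load('s6.npz',allow_pickle=True); im=a['im'];P=a['P'];p=a['p'].item()
f=210/np.tan(np.radians(p['vertical_fov']/2))
def pix(X):
    c=(p['extrinsics']@np.append(X,1))[:3]; return np.array([p['cx']+f*c[0]/-c[2],p['cy']-f*c[1]/-c[2]])
def ray(u,v,z):
    M=np.linalg.inv(p['extrinsics']); r=M[:3,:3]@[(u-p['cx'])/f,-(v-p['cy'])/f,-1]; o=M[:3,3]; return (o+r*(z-o[2])/r[2])*1000
I=im.astype(int)
w=np.zeros(im.shape[:2],bool); w[184:195,323:340]=1
m=w&(I[...,0]-I[...,1]>50); v,u=np.nonzero(m); print('foot px',len(u),u.mean(),v.mean(),'P',np.median(P[m],0))
b=pix([.5032,-.1953,.1247-.072+.002]);print('exp',b)
w[:]=0; w[190:207,318:345]=1
hsv=cv2.cvtColor(im,cv2.COLOR_RGB2HSV); k=w&(hsv[...,1]>130)&~m; k[:192]=0; v2,u2=np.nonzero(k)
uc,vc=(u2.min()+u2.max())/2,(v2.min()+v2.max())/2
print('plate',uc,vc,'exp',pix([.5025,-.195,.022]),'median P',P[k].mean(0))
# stem line: expected vs seen column
for z in(.065,.08,.095,.11):
    e=pix([.5032,-.1953,z-.0]); r=int(round(e[1])); row=I[r,315:350].sum(1); print(z,e.round(1),list(row[8:28]))
E
```

```text
foot px 9 330.3333333333333 192.11111111111111 P [ 0.50404545 -0.20605791  0.0244401 ]
exp [330.069744   189.17532963]
plate 330.0 198.0 exp [329.18039387 197.63895602] median P [ 0.4978587  -0.1931595   0.02285682]
0.065 [330.4 186.5] [np.int64(622), np.int64(625), np.int64(621), np.int64(619), np.int64(616), np.int64(615), np.int64(611), np.int64(574), np.int64(440), np.int64(338), np.int64(411), np.int64(439), np.int64(407), np.int64(411), np.int64(397), np.int64(403), np.int64(401), np.int64(394), np.int64(387), np.int64(391)]
0.08 [330.9 182.5] [np.int64(568), np.int64(592), np.int64(584), np.int64(573), np.int64(527), np.int64(435), np.int64(367), np.int64(353), np.int64(308), np.int64(321), np.int64(313), np.int64(338), np.int64(382), np.int64(382), np.int64(383), np.int64(383), np.int64(387), np.int64(400), np.int64(415), np.int64(404)]
0.095 [331.4 178.5] [np.int64(371), np.int64(365), np.int64(372), np.int64(376), np.int64(383), np.int64(389), np.int64(383), np.int64(370), np.int64(324), np.int64(306), np.int64(314), np.int64(324), np.int64(363), np.int64(392), np.int64(405), np.int64(417), np.int64(407), np.int64(400), np.int64(408), np.int64(392)]
0.11 [331.9 174.4] [np.int64(384), np.int64(386), np.int64(383), np.int64(389), np.int64(384), np.int64(380), np.int64(367), np.int64(368), np.int64(332), np.int64(296), np.int64(289), np.int64(282), np.int64(296), np.int64(345), np.int64(381), np.int64(400), np.int64(401), np.int64(393), np.int64(396), np.int64(390)]
```

arm_command --commands '[[[0.015,0.0007,0,0.008,0],[0.015,0,0,0.008,0],[0.015,0,0,0.007,0],[0.015,0,0,0.004,0],[0.015,0,0,0,0],[0.015,0,0,0,0],[0.015,0,0,0,0]]]'

```text
time: 15.7
tool_pos: [0.5035, -0.1954, 0.1266]
eef_rot: [-180.0, 0.0, -180.0]
force: [-0.8, 0.1, -1.3]
width: 0.272
gripper_force: 50.4
```

arm_command --commands '[[[0.015,0,0,0.001,0],[0.015,0,0,0.001,0],[0.015,0,0,0.001,0],[0.015,0,0,0,0],[0.015,0,0,0,0]]]'

```text
time: 16.2
tool_pos: [0.5033, -0.1955, 0.1233]
eef_rot: [-180.0, 0.0, -180.0]
force: [0.5, 0.0, -1.1]
width: 0.277
gripper_force: 50.5
```

arm_command --commands '[[[0.015,0,0,0.001,0],[0.015,0,0,0.001,0],[0.015,0,0,0,0],[0.015,0,0,0,0],[0.015,0,0,0,0]]]'

```text
time: 16.7
tool_pos: [0.5033, -0.1954, 0.1214]
eef_rot: [-180.0, 0.0, -180.0]
force: [-0.1, 0.4, -0.1]
width: 0.277
gripper_force: 50.5
```

arm_command --commands '[[[0.015,0,0,0.001,0],[0.015,0,0,0.001,0],[0.015,0,0,0,0],[0.015,0,0,0,0],[0.015,0,0,0,0]]]'

```text
time: 17.2
tool_pos: [0.5033, -0.1955, 0.1194]
eef_rot: [-180.0, 0.0, -180.0]
force: [0.6, 0.2, 1.4]
width: 0.278
gripper_force: 50.7
```

```bash
python3 - <<'E'
from h import *
go(.5035,-.195,.118,180)
F=[];Z=[]
for i in range(24):
    im,d=arm.capture('wrist'); s=arm.observe(); F.append(s['force']);Z.append(s['tool_pos'])
print(np.mean(F,0),np.std(F,0)/5,np.mean(Z,0),s['time'])
cv2.imwrite('pics/w7.png',cv2.resize(im[:,:,::-1],(784,588)))
np.savez('w7.npz',im=im,d=d,p=arm.camera_params('wrist'))
E
```

```text
t 17.2 pos [ 0.5033 -0.1955  0.1194] rot [-1.7999e+02  1.0000e-02 -1.7999e+02] w 0.0238 F [0.55 0.25 1.41] gf 50.7 j7 89.8
tool shift [-0.0002  0.0005  0.0014] spin first/after 0.01
[-0.16126154 -0.09597083  1.21324194] [0.09289953 0.08589569 0.10881545] [ 0.50328587 -0.19546728  0.11932127] 18.4
```

View pics/w7.png

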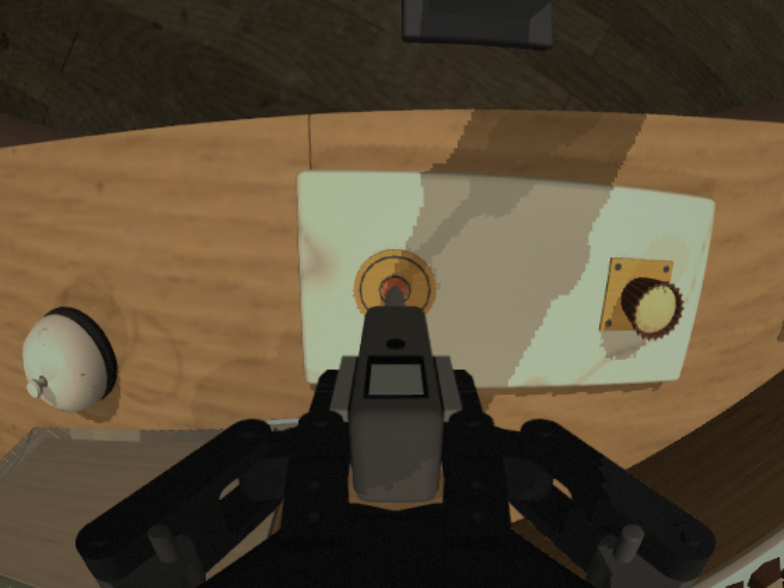

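The foot (395,289) sits on the plate centre (395,288). I'll check this numerically, then add a last half millimetre of push.

arm_command --commands '[[[0.015,0,0,0.0005,0],[0.015,0,0,0,0],[0.015,0,0,0,0],[0.015,0,0,0,0]]]'

```text
time: 18.8
tool_pos: [0.5033, -0.1955, 0.1188]
eef_rot: [-180.0, 0.0, -180.0]
force: [0.4, 0.3, 1.3]
width: 0.276
gripper_force: 50.7
```

```bash
python3 - <<'E'
from h import *
F=[];Z=[]
for i in range(20):
    p=arm.camera_params('wrist'); im,d=arm.capture('wrist'); s=arm.observe(); F.append(s['force']);Z.append(s['tool_pos'])
print(np.mean(F,0),np.mean(Z,0),s['time'])
I=im.astype(int); hsv=cv2.cvtColor(im,cv2.COLOR_RGB2HSV); w=np.zeros(d.shape,bool); w[170:240,245:320]=1
m=w&(I[...,0]-I[...,1]>60)&(I[...,1]-I[...,2]<30); v,u=np.nonzero(m); q=wplane(p,u,v,.026)*1000
print('foot',len(q),cv2.minEnclosingCircle(q.astype(np.float32)))
m=w&(hsv[...,1]>110)&(I[...,0]>120); v,u=np.nonzero(m); q=wplane(p,u,v,.022)*1000; q=q[q[:,0]<510]
print('plate',len(q),q.min(0),q.max(0),'ycentre',(q.min(0)+q.max(0))[1]/2,'xcentre',q.min(0)[0]+23)
E
```

```text
[ 0.03900887 -0.47903059  1.48530451] [ 0.50325755 -0.19545334  0.11880197] 19.8
foot 3 ((500.70294189453125, -201.38058471679688), 0.550309419631958)
plate 1127 [ 479.41107068 -218.20619554] [ 509.88517377 -172.37211979] ycentre -195.28915766342698 xcentre 502.41107067739796
```

```bash
python3 -c "
from h import *
a=np.load('w7.npz',allow_pickle=True);print(wplane(a['p'].item(),282.1,206.0,.026)*1000)
print(arm.hand_in())"
```

```text
[[ 500.49591991 -194.84981142]]
the job is handed in; nothing more can be done
None
```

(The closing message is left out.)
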